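# Fetch the tape roll from the deep bay with the reach hook

### The arm

A 7-joint arm with a two-finger parallel gripper is mounted at the origin on the work surface. World frame = base frame: x ahead of the robot, y to its left, z up, the work surface at z = 0. Lengths are in m, angles in rad, forces in N, time in s.
With the tool pointing down it reaches from about 0.4 to 0.85 m from the base axis. Payload 4.5 kg.
Tool frame: the origin (TCP) lies at the very end of the fingers, on their centre line; the grasp point (between the pads) lies 19 mm behind it; z points along the fingers, y is the line along which they close (so a half turn about z gives the same grasp; the last joint's range is limited). The gripper opens to 88 mm and grips with 3 to 60 N. Pads are 18 mm wide; open, the fingers measure 123 mm over their backs; the gripper's body (75 mm by 187 mm) begins 45 mm behind the grasp point.
Start: joints at [1.301, 0.689, -0.195, 1.565, 0.157, 0.902, -0.215], TCP at [0.187, -0.596, 0.239] pointing down, gripper open.
Joint ranges: [-3.01, 3.01], [-0.46, 2.08], [-1.47, 1.51], [0.13, 2.56], [-1, 4.14], [0.04, 2.09], [-2.66, 2.66]. Speed limits (rad/s): [2.57, 2.57, 3.14, 3.14, 3.14, 3.14, 3.14].

### API

Orientations are given as a unit quaternion [x, y, z, w].
In Python, from plant import r gives the robot as it stands. The module is installed in compiled form; this text tells all that it offers.
- The arm moves only by the tool step_arm, never from a script. Its argument "increments" is a list of rows, each a list of 2 entries, a list of its own where there are three numbers: the shift along the world's x, y, z in cm, then the turn, a rotation vector about the world's x, y, z in degrees. A call has exactly 10 rows; each row shifts and turns the commanded pose from where the row before left it; what a row does not reach is not made up. A row lasts 1/10 s, in which the tool goes at most 50 mm and 8.59 degrees, less where a joint would pass 70% of its speed; a pose out of reach is approached as far as the arm can. A call is refused whole if a number of a shift passes 5 or a number of a turn 8.59, either way. A call with a gripper value outside its range is refused whole. "fingers" is the opening, from 0 (shut) to 1 (fully open), set as the call begins (left out, the last holds). The fingers move at their own pace and stop on an object; "grip_force" is the grip in N (left out, the last holds). Time passes only in rows, so rows that do not move let the fingers close, or fill a call up. It gives the time, the measured TCP pose, the force, the opening and the grip force at its end, in the units of the state.
- r.get_state(): the state, without advancing time (a new reading comes with each control period).
- r.snapshot(name): name is "scene" or "top"; returns (picture, depth): 400x640x3 uint8, red, green, blue; 400x640 float32, m along the optical axis (not along the pixel's ray), 0 where there is no reading.
- r.calibration(name): a dict with "fov_y" (degrees; the focal length in pixels is half the picture's height over the tangent of half this angle, whatever the lens; pixels are square), "cx", "cy" (the principal point, pixels), "k1" (the pictures are not rectified: a ray, as slopes to the right and down, at radius r is drawn at 1 + k1 r^2 times it, then the intrinsics apply), "R" (3x3) and "t" (3): a world point X has camera coordinates R X + t. Camera axes: x right, y down, z forward; pixel columns grow to the right and rows downward; lengths in m; the calibration is good to about 2 mm. A picture is of the moment at which its call begins. calibration takes no time and is no camera call.
- r.finish_job(): hands the job in; it is judged then, once.
The state is a dict: "clock": time; "q": joint angles; "qd": joint speeds; "joint_torque": joint torques, N m; "tool_pos": TCP position; "eef_rot": TCP orientation; "contact_force": force on the tool from outside, world axes, zero at the start; "moment": the same for the moment, N m; "opening": opening from 0.0 (shut) to 1.0 (fully open); "finger_force": force on a finger pad.
Only numpy, scipy, OpenCV 4.12 (cv2) and the standard library are available. Lean on these libraries where they do the work, as an engineer would, in place of code of your own. Each camera call takes 0.05 s, during which the arm holds its last target. There are 200 camera calls.

### The job

The blue masking tape roll has been pushed to the back of the tape caddy's low, clear-lidded bay, where no hand can reach it and the hook only gets over it nose-up, under the rail across the mouth. Take the reach hook by its wooden handle, draw the roll out of the bay with it and on across the board until the roll drops and lies flat in the round well, gently, never tipping the roll up and never touching it with the hand. Then lay the hook down flat, all of it on the green cutting mat, and leave the mug, the jar and the bottle standing where they are.

Things in the scene. Friction and masses are not known exactly. Their poses are not given: they have to be found in the camera images.
- caddy: fixed tape caddy: plywood base board 140 mm wide (x = -70 to 70), 406 mm long (y = -156 to 250 mm), 14 mm thick; over y = 0 to 250 a closed bay under a clear lid (see bay_mouth), in front of it a round well (see well). Aluminium tear bar along the +x edge beside the well: x 66 to 70, y -120 to -50, up to z = 36 mm. Origin: on the table, under the middle of the bay's mouth; +y into the bay, z up
- bay_mouth (a point): middle of the mouth's lower edge, on the board's top (caddy frame 0, 0, 14 mm); axes as the caddy. From here the bay runs 242 mm along +y, 118 mm wide and 76 mm high inside, but a wooden rail across the top of the mouth (6 mm thick) leaves an opening only 55 mm high. Plywood sides 6 mm thick, plywood back, flat clear lid 4 mm thick, top 80 mm above this point. Floor level with the board's top
- well (a point): centre of the floor of the round well in the caddy's board, in front of the bay: diameter 108 mm, 8 mm deep with steep sides, centre 85 mm in front of the mouth on the bay's middle line (caddy frame 0, -85, 6 mm); same axes as the caddy
- roll: blue masking tape roll lying flat on the floor of the bay, seen through the clear lid: 100 mm outside diameter, open core of 76 mm diameter, 25 mm high (tape width), about 0.17 kg, drags on the board with about 1 to 2 N; once in the well it rears up if pulled on with about 4 N or more. Origin: centre of its underside; z is its axis
- picker: reach hook lying on the green mat, blade down: wooden handle 120 mm long (x), 22 wide, 34 high; straight steel rod, 7 mm diameter, runs from its front end along +x, axis 27.5 mm above the underside, to a flat blade bent down, 230 mm from the handle's middle. 0.25 kg, balances about 35 mm ahead of the handle's middle. Origin: middle of the handle's underside; +x to the hook, z up
- picker_tip (a point): lower end of the hook's steel blade (16 mm wide in y, 5 mm thick in x, 24 mm of it below the rod), at its middle: 230 mm along +x from the picker's origin, level with the handle's underside; axes as the picker
- mat: fixed dark green cutting mat with pale grid lines, 440 mm (its x) by 170 mm (its y), 3 mm thick. Origin: centre of its underside, on the table
- mug: cream mug, 84 mm diameter, 95 mm high, handle at its +y side sticks out 35 mm; a bystander. Origin: centre of its underside
- jar: sand-coloured jar with black lid, 84 mm diameter, 105 mm high; a bystander. Origin: centre of its underside
- medium: white bottle with teal label, 68 mm diameter, 150 mm high; a bystander. Origin: centre of its underside

How it is judged:
On the way, in this order (a step that is already met when the one before it is completed fails the run):
1. the hook's blade is down inside the bay, its lower end at least 7 mm below the roll's top (y of picker_tip in the frame of caddy above 0.03 m and z of picker_tip in the frame of caddy below 0.032 m), for 0.1 s.
2. the roll's centre has been drawn out past the mouth of the bay (y of roll in the frame of caddy below -0.02 m).
3. the roll lies flat in the round well (horizontal distance between roll and well below 0.008 m and z of roll in the frame of caddy below 0.0095 m and angle between roll's own z axis and vertical below 0.06 rad), for 0.2 s.
At the end, for the whole second after the job is handed in: roll flat in the well (centre within 8 mm of the well's, underside under 3.5 mm above its floor, tilt under 0.06 rad); hook flat on the green mat (tilt under 0.15 rad), handle's middle and blade within the mat's edges (5 mm over allowed), under 7 mm above it; both at rest (all of step 3 and x of picker in the frame of mat between -0.225 and 0.225 m and y of picker in the frame of mat between -0.09 and 0.09 m and z of each of picker, picker_tip in the frame of mat below 0.01 m and x of picker_tip in the frame of mat between -0.225 and 0.225 m and y of picker_tip in the frame of mat between -0.09 and 0.09 m and angle between picker's own z axis and vertical below 0.15 rad and linear speed of each of roll, picker below 0.02 m/s); the robot touches nothing.
It fails at once if the hand or arm touches the tape roll (contact force between any of the fingers, the arm and roll above 0.3 N).
It fails at once if the hook is forced: more than 30 N against the caddy or the roll (contact force between picker and caddy above 30 N or contact force between picker and roll above 30 N).
It fails at once if the roll is tipped up by more than 0.25 rad (angle between roll's own z axis and vertical above 0.25 rad).
It fails at once if the mug, jar or bottle is moved by more than 30 mm (distance of any of mug, jar, medium from where it was at the start of the episode above 0.03 m).
It fails at once if the mug, jar or bottle is tipped by more than 0.35 rad (angle between any of mug, jar, medium's own z axis and vertical above 0.35 rad).
It also fails if it takes over 58 s, if anything falls off the work surface, if the arm or the gripper's body presses on something with over 40 N, if the wrist force passes 120 N, or if a joint passes its speed limit or range.

## Working session

There is one attempt and no reset: what is moved stays moved. The work goes in short steps, Python scripts to look and compute and a tool call to move; the robot and the scene stay as the last step left them, time stands still between calls to the robot, and variables do not carry over. Pictures are saved under pics/ and viewed, at most 10 in all, crops included, and the job is handed in when it is done.

Besides the shell and the picture viewer there is one more tool, called as name(argument=value, ...), one argument or row to a line, values as JSON. step_arm: Moves the arm, as the interface text tells. Its arguments: {"type":"object","properties":{"increments":{"type":"array","items":{"type":"array"}},"fingers":{"type":"number"},"grip_force":{"type":"number"}},"required":["increments"]}

```bash
mkdir -p pics
cat > h.py <<'E'
import numpy as np, cv2
from plant import r
def K(n):
    c=r.calibration(n); f=200/np.tan(np.radians(c['fov_y'])/2); return c,f
def ray(n,u,v):
    c,f=K(n); d=np.array([(u-c['cx'])/f,(v-c['cy'])/f]); s=d.copy()
    for _ in range(20): s=d/(1+c['k1']*(s@s))
    R=np.array(c['R']); t=np.array(c['t']); return -R.T@t, R.T@np.array([s[0],s[1],1.])
def onz(n,u,v,z):
    o,d=ray(n,u,v); return o+d*(z-o[2])/d[2]
def proj(n,X):
    c,f=K(n); p=np.array(c['R'])@np.array(X)+np.array(c['t']); s=p[:2]/p[2]; s=s*(1+c['k1']*(s@s)); return s*f+[c['cx'],c['cy']]
def snap(n,name,crop=None):
    p,d=r.snapshot(n); np.savez('pics/'+name+'.npz',p=p,d=d); cv2.imwrite('pics/'+name+'.png',p[:,:,::-1]); return p,d
E
python3 - <<'E'
from h import *
for n in('scene','top'):
    snap(n,n+'0'); c=r.calibration(n); print(n,c)
print(r.get_state())
E
```

```text
scene {'fov_y': 57.95678330285747, 'cx': 316.02343605012965, 'cy': 198.8430376298707, 'k1': -0.06343734258759325, 'R': array([[-0.85591762,  0.51710221, -0.00321338],
       [ 0.37901062,  0.62309409, -0.68418177],
       [-0.35178967, -0.58682114, -0.72930445]]), 't': array([ 0.51790299, -0.11043568,  1.11560326])}
top {'fov_y': 42.01024276886037, 'cx': 314.32174526001626, 'cy': 195.41723717016345, 'k1': -0.07900261488777391, 'R': array([[ 0.00981371, -0.99994317,  0.00416492],
       [-0.99275139, -0.0102419 , -0.11974885],
       [ 0.1197847 , -0.00295955, -0.99279548]]), 't': array([-0.07766737,  0.55423129,  1.47536028])}
{'clock': 0.1, 'q': array([ 1.300796  ,  0.68988711, -0.19447359,  1.56620658,  0.15732224,
        0.90249842, -0.21512674]), 'qd': array([ 0.00059947, -0.00050274, -0.00027286, -0.00278183,  0.00133177,
        0.001518  , -0.00012717]), 'joint_torque': array([-3.42938780e-03, -5.28503287e+01, -1.27163529e+00, -1.53836167e+01,
       -5.26038744e-02,  2.02455311e-03,  6.17616797e-05]), 'tool_pos': array([ 0.18673328, -0.59587816,  0.23800609]), 'eef_rot': array([ 9.88483247e-01,  1.51328192e-01, -2.02243221e-04, -7.79373459e-04]), 'contact_force': array([-0.42734127,  0.77083641,  1.14778547]), 'moment': array([-0.01337306, -0.02377939,  0.02389589]), 'finger_force': 0.0, 'opening': 1.0005098381174597}
```

View pics/top0.png

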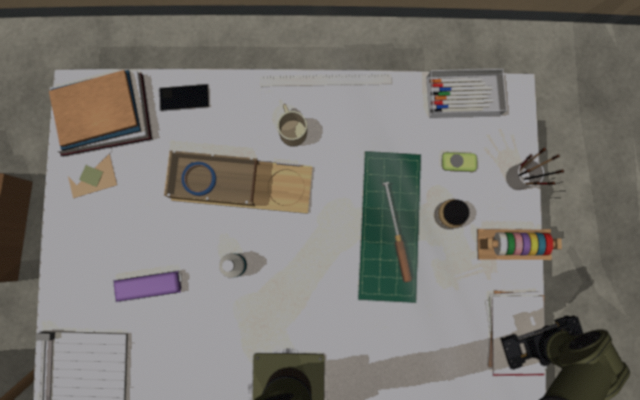

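View pics/scene0.png

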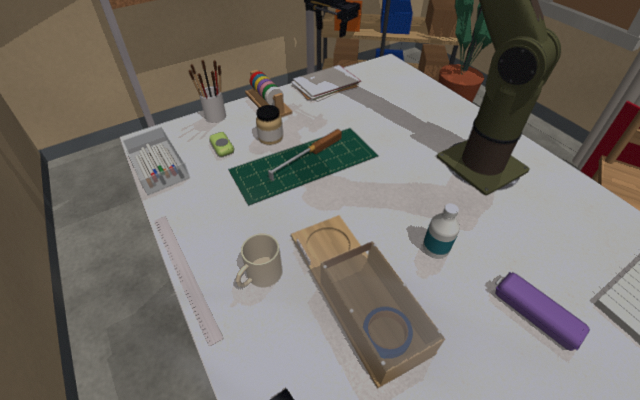

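The top picture shows the caddy with the bay at (165–258, 150–210), the well at about (285,187) and the roll at (198,179). The mat is at (359–421, 152–301), with the hook's blade at (387,184) and its handle running (398,236)–(408,281). The mug is at (292,126), the bottle at (233,264) and the jar at (455,212).

Run:
```python
from h import *
p=np.load('pics/top0.npz')['p']
c=cv2.resize(p[145:215,160:440],None,fx=2.8,fy=2.8,interpolation=cv2.INTER_CUBIC)
c=cv2.resize(p[140:310,160:430],None,fx=2.9,fy=2.9,interpolation=cv2.INTER_CUBIC)
cv2.imwrite('pics/crop0.png',c[:,:,::-1])
hsv=cv2.cvtColor(p,cv2.COLOR_RGB2HSV)
def blob(lo,hi,box):
    m=cv2.inRange(hsv,lo,hi); k=np.zeros_like(m); x0,y0,x1,y1=box; k[y0:y1,x0:x1]=m[y0:y1,x0:x1]; return k
m=blob((95,100,40),(130,255,255),(165,150,260,212)); 
ys,xs=np.nonzero(m); print('roll n',len(xs))
w=np.array([onz('top',x,y,.039)[:2] for x,y in zip(xs,ys)])
A=np.c_[2*w,np.ones(len(w))]; s=np.linalg.lstsq(A,(w**2).sum(1),rcond=None)[0]; print('roll',s[:2],np.sqrt(s[2]+s[0]**2+s[1]**2), w.min(0),w.max(0))
g=blob((60,60,20),(95,255,255),(340,140,440,310)); g=cv2.morphologyEx(g,cv2.MORPH_CLOSE,np.ones((15,15)))
cs=max(cv2.findContours(g,0,2)[0],key=cv2.contourArea); P=np.array([onz('top',*q[0],.003)[:2] for q in cs],np.float32); print('mat',cv2.minAreaRect(P))
h=blob((3,120,60),(17,255,255),(380,220,420,290)); cs=max(cv2.findContours(h,0,2)[0],key=cv2.contourArea)
P=np.array([onz('top',*q[0],.037)[:2] for q in cs],np.float32); print('handle',cv2.minAreaRect(P),cv2.boundingRect(cs))
```

```text
roll n 171
roll [0.6015982  0.26644877] 0.04531711274558651 [0.55488633 0.21927477] [0.64620238 0.31345549]
mat ((0.4721103310585022, -0.2946113049983978), (0.16365832090377808, 0.4346352815628052), 87.19918823242188)
handle ((0.33005383610725403, -0.33146023750305176), (0.0086023835465312, 0.025412647053599358), 89.62184143066406) (403, 270, 4, 10)
```

View pics/crop0.png

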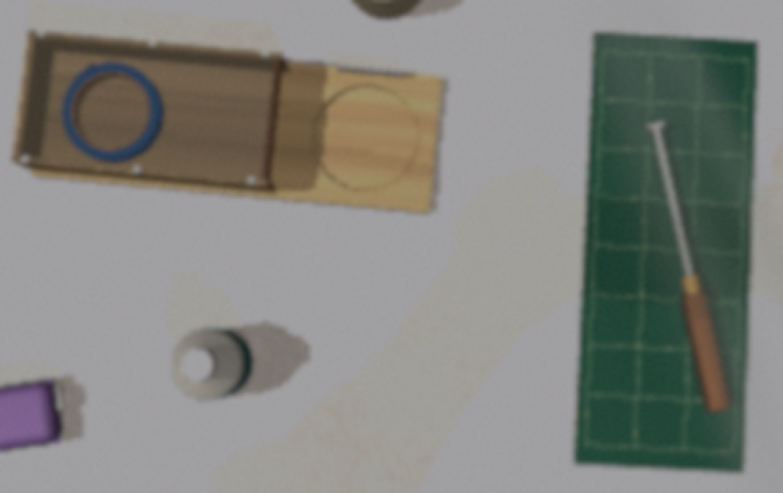

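The crop shows the well's ring centred at about crop (369,138) and the board's front corners at (446,80) and (433,212). The handle runs from (690,280) to (718,410), with the blade at (656,125).

Run:
```python
from h import *
def C(cu,cv,z): return onz('top',160+(cu+.5)/2.9-.5,140+(cv+.5)/2.9-.5,z)[:2]
a,b=C(446,80,.014),C(433,212,.014); print('front',a,b,np.linalg.norm(a-b)); 
e=(a-b)/np.linalg.norm(a-b)  # caddy +x = world +x? 
L=[C(30,32,.094),C(283,57,.094),C(267,187,.094),C(15,160,.094)]
print('lid',L,[np.linalg.norm(L[i]-L[i-1]) for i in range(4)])
for d in (L[0]-L[1],L[3]-L[2],C(30,172,.014)-b): print('ydir yaw',np.degrees(np.arctan2(d[1],d[0]))-90)
print('xdir',np.degrees(np.arctan2(e[1],e[0])), np.degrees(np.arctan2(*(L[1]-L[2])[::-1])))
print('well ctr',C(369,138,.014),[C(318,138,.014),C(420,138,.014),C(369,84,.014),C(369,193,.014)])
f,k,t=C(690,280,.037),C(718,410,.037),C(656,127,.031)
print('handle',f,k,'mid',(f+k)/2,'tip',t,np.linalg.norm(t-(f+k)/2)); d=t-(f+k)/2; print('yaw',np.degrees(np.arctan2(d[1],d[0])))
for n,q,z in(('mug',(292,126),.095),('bottle',(230,265),.15),('jar',(457,211),.105)): print(n,onz('top',*q,z)[:2])
# scene depth checks
```

```text
front [ 0.64109445 -0.06879193] [ 0.5060725  -0.05704135] 0.13553229547373583
lid [array([0.67067557, 0.33693145]), array([0.64800925, 0.08918083]), array([0.52145932, 0.10156151]), array([0.54498262, 0.34589068])] [np.float64(0.1260118532832165), np.float64(0.2487853211589935), np.float64(0.12715410838518118), np.float64(0.2454589410941249)]
ydir yaw -5.227350186663159
ydir yaw -5.499320698544707
ydir yaw -5.058835070958921
xdir -4.973757912507254 -5.587601288253276
well ctr [0.58066091 0.00866774] [array([0.58013278, 0.06039844]), array([ 0.58119311, -0.04303388]), array([0.63615434, 0.00957746]), array([0.52464525, 0.00776614])]
handle [ 0.43898967 -0.31239798] [ 0.31157153 -0.33924046] mid [ 0.3752806  -0.32581922] tip [ 0.59253335 -0.28037946] 0.22195388158735604
yaw 11.813466041858659
mug [ 0.74456713 -0.00686088]
bottle [0.35386841 0.14873748]
jar [ 0.50697945 -0.46726713]
```

step_arm(
  increments=[
    [[2,2.75,-1],[0,0,-0.6]],
    [[2,2.75,-1],[0,0,-0.6]],
    [[2,2.75,-1],[0,0,-0.6]],
    [[2,2.75,-1],[0,0,-0.6]],
    [[2,2.75,-1],[0,0,-0.6]],
    [[2,2.75,-1],[0,0,-0.6]],
    [[2,2.75,-1],[0,0,-0.5]],
    [[2,2.75,-1],[0,0,-0.5]],
    [[2,2.75,-1],[0,0,-0.5]],
    [[2,2.5,-1],[0,0,-0.5]],
  ],
  fingers=0.7,
  grip_force=60,
)

```text
clock: 1.1
tool_pos: [0.3876, -0.3224, 0.1382]
eef_rot: [0.995, 0.103, -0.0, -0.0]
contact_force: [-0.7, 0.0, 0.4]
opening: 0.699
finger_force: 0.0
```

step_arm(
  increments=[
    [[0,0,-2.5],[0,0,0]],
    [[0,0,-2.5],[0,0,0]],
    [[0,0,-2.5],[0,0,0]],
    [[0,0,-2],[0,0,0]],
    [[0,0,-1.5],[0,0,0]],
    [[0,0,-1],[0,0,0]],
    [[0,0,-0.7],[0,0,0]],
    [[0,0,-0.3],[0,0,0]],
    [[0,0,0],[0,0,0]],
    [[0,0,0],[0,0,0]],
  ],
)

```text
clock: 2.1
tool_pos: [0.3873, -0.3241, 0.0092]
eef_rot: [0.995, 0.103, 0.0, 0.0]
contact_force: [-0.1, 0.1, 0.4]
opening: 0.7
finger_force: 0.0
```

step_arm(
  increments=[
    [[0,0,0],[0,0,0]],
    [[0,0,0],[0,0,0]],
    [[0,0,0],[0,0,0]],
    [[0,0,0],[0,0,0]],
    [[0,0,0],[0,0,0]],
    [[0,0,0],[0,0,0]],
    [[0,0,0],[0,0,0]],
    [[0,0,0],[0,0,0]],
    [[0,0,0],[0,0,0]],
    [[0,0,0],[0,0,0]],
  ],
  fingers=0,
  grip_force=60,
)

```text
clock: 3.1
tool_pos: [0.3869, -0.3236, 0.0088]
eef_rot: [0.995, 0.103, -0.0, -0.0]
contact_force: [0.2, 0.3, 2.9]
opening: 0.246
finger_force: 60.0
```

step_arm(
  increments=[
    [[0,0,2],[0,0,0]],
    [[1,1,3],[0,0,4]],
    [[2,2,3],[0,0,8]],
    [[2,2,2],[0,0,8.5]],
    [[2,2,0],[0,0,8.5]],
    [[2,2,0],[0,0,8.5]],
    [[2,2,0],[0,0,8.5]],
    [[2,2,0],[0,0,8.5]],
    [[2,2,0],[0,0,8.5]],
    [[2,2,0],[0,0,5]],
  ],
)

```text
clock: 4.1
tool_pos: [0.5573, -0.1536, 0.1082]
eef_rot: [0.766, 0.643, -0.0, -0.0]
contact_force: [0.2, -0.8, -1.7]
opening: 0.244
finger_force: 60.0
```

step_arm(
  increments=[
    [[0.5,0.5,0],[0,0,3]],
    [[0.2,0.2,0],[0,0,1]],
    [[0,0,0],[1.1,-0.1,0]],
    [[0,0,-1],[1.1,-0.1,0]],
    [[0,0,-1],[1.1,-0.1,0]],
    [[0,0,-1],[1.1,-0.1,0]],
    [[0,0,0],[1.1,-0.1,0]],
    [[0,0,0],[0,0,0]],
    [[0,0,0],[0,0,0]],
    [[0,0,0],[0,0,0]],
  ],
)

```text
clock: 5.1
tool_pos: [0.5644, -0.1466, 0.0792]
eef_rot: [0.743, 0.667, 0.036, -0.032]
contact_force: [0.0, -0.0, -2.6]
opening: 0.243
finger_force: 60.0
```

Run:
```python
from h import *
p,d=snap('top','top1'); p2,d2=snap('scene','scene1')
a=cv2.resize(p[140:280,230:360],None,fx=3,fy=3,interpolation=cv2.INTER_CUBIC)
b=cv2.resize(p2[180:320,260:390],None,fx=3,fy=3,interpolation=cv2.INTER_CUBIC)
cv2.imwrite('pics/c1.png',np.hstack([a,b])[:,:,::-1])
s=r.get_state(); print(s['clock'],s['tool_pos'],s['eef_rot'],s['contact_force'])
```

```text
5.2 [ 0.56438207 -0.14649085  0.07917044] [ 0.74315964  0.66737711  0.03559279 -0.03247624] [-0.13808521  0.17804594 -2.26917085]
```

View pics/c1.png

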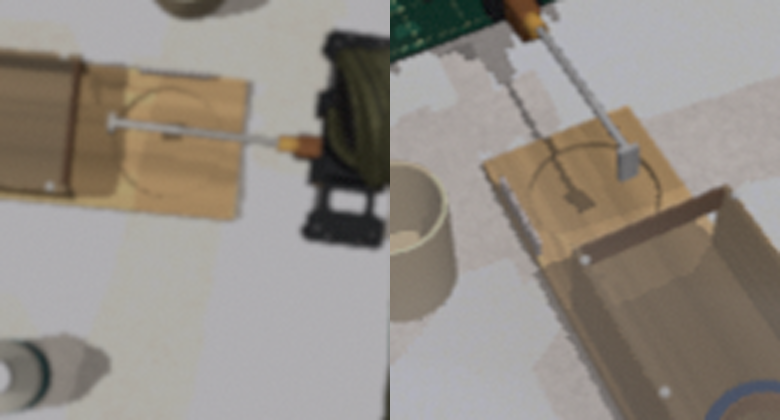

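The hook is firmly held and points at the bay. In the top view the blade is at about px (267,180), and in the scene view its lower end is at about (339,239).

```bash
cat >> h.py <<'E'
from scipy.spatial.transform import Rotation as Ro
M=np.array([.5884,.0933]); yw=np.radians(-5.2); XC=np.array([np.cos(yw),np.sin(yw)]); YC=np.array([-np.sin(yw),np.cos(yw)])
def cad(X): d=np.array(X[:2])-M; return np.round(np.r_[d@XC,d@YC,X[2]]*1000,1)
def tip(L=.212,h=-.0058):
    s=r.get_state(); R=Ro.from_quat(s['eef_rot']); return np.array(s['tool_pos'])+R.apply([L,0,-h])
def tri(ut,us):
    o,d=ray('top',*ut); O,D=ray('scene',*us); d=d/np.linalg.norm(d);D=D/np.linalg.norm(D)
    A=np.c_[d,-D]; k=np.linalg.lstsq(A,O-o,rcond=None)[0]; return (o+d*k[0]+O+D*k[1])/2, np.linalg.norm(o+d*k[0]-O-D*k[1])
E
python3 - <<'E'
from h import *
X,e=tri((267.1,179.8),(338.8,228.5)); print('blade top',X,e,cad(X))
t=tip(); tt=tip(h=.0252); print('pred tip',t,cad(t),'top',tt,cad(tt)); 
for q in(t,tt): print(proj('top',q),proj('scene',q))
R=Ro.from_quat(r.get_state()['eef_rot']); print(R.as_matrix()[:,0])
E
```

```text
blade top [0.58452323 0.05902877 0.12216823] 0.0038227218601620395 [ -0.8 -34.5 122.2]
pred tip [0.58705405 0.06386487 0.09380238] [  1.3 -29.4  93.8] top [0.58675786 0.06089576 0.12465844] [  1.3 -32.4 124.7]
[265.80629134 180.91950166] [337.65404314 238.22667043]
[265.89347706 179.37306769] [337.59537556 228.6383892 ]
[0.1066819  0.98962362 0.09625004]
```

step_arm(
  increments=[
    [[0,0,-0.5],[-0.8,0.1,0.2]],
    [[0,0,-0.5],[-0.9,0.1,0.2]],
    [[0,0,-0.6],[-0.9,0.1,0.2]],
    [[0,0,-0.6],[-0.9,0.1,0.2]],
    [[0,0,-0.6],[-0.9,0.1,0.2]],
    [[0,0,-0.6],[0,0,0]],
    [[0,0,-0.6],[0,0,0]],
    [[0,0,-0.5],[0,0,0]],
    [[0,0,-0.3],[0,0,0]],
    [[0,0,0],[0,0,0]],
  ],
)

```text
clock: 6.2
tool_pos: [0.5637, -0.1471, 0.0302]
eef_rot: [0.739, 0.674, 0.006, -0.008]
contact_force: [-0.4, 0.8, -2.4]
opening: 0.244
finger_force: 60.0
```

Run:
```python
from h import *
s=r.get_state();R=Ro.from_quat(s['eef_rot']); print(s['tool_pos'],R.as_matrix()[:,0],cad(tip()),s['contact_force'])
```

```text
[ 0.56366854 -0.14714933  0.03024059] [0.09105636 0.99566223 0.01911725] [ -2.8 -29.6  28.5] [-0.39802995  0.80631341 -2.43009376]
```

step_arm(
  increments=[
    [[0.08,0.9,0],[0,0,0]],
    [[0.12,1.3,0],[0,0,0]],
    [[0.12,1.3,0],[0,0,0]],
    [[0.12,1.3,0],[0,0,0]],
    [[0.12,1.3,0],[0,0,0]],
    [[0.12,1.3,0],[0,0,0]],
    [[0.12,1.3,0],[0,0,0]],
    [[0.12,1.3,0],[0,0,0]],
    [[0.12,1.3,0],[0,0,0]],
    [[0.06,0.6,0],[0,0,0]],
  ],
)

```text
clock: 7.2
tool_pos: [0.5753, -0.0255, 0.0308]
eef_rot: [0.738, 0.675, 0.007, -0.008]
contact_force: [1.0, -0.4, -2.1]
opening: 0.248
finger_force: 60.0
```

Run:
```python
from h import *
p,d=snap('top','top2'); p2,d2=snap('scene','scene2')
a=cv2.resize(p[145:220,165:300],None,fx=4,fy=4,interpolation=cv2.INTER_CUBIC)
b=cv2.resize(p2[220:350,300:435],None,fx=4,fy=4,interpolation=cv2.INTER_CUBIC)[:300]
b=cv2.resize(p2[230:380,290:450],None,fx=2.9,fy=2.9,interpolation=cv2.INTER_CUBIC)
out=np.zeros((300+0,0,3)); 
cv2.imwrite('pics/c2.png',np.vstack([a[:, :464] if 0 else cv2.resize(a,(464,258)),b[:335]])[:,:,::-1])
s=r.get_state();R=Ro.from_quat(s['eef_rot']); print(s['tool_pos'],R.as_matrix()[:,0],cad(tip()),s['contact_force'])
t=tip(); tt=tip(h=.0252)
for q in(t,tt): print(proj('top',q),proj('scene',q))
```

```text
[ 0.57519465 -0.0262968   0.03080649] [0.08871541 0.995858   0.01991053] [-2.7 91.8 29.2] [-0.76757898 -1.39181474 -2.60809317]
[226.40035322 181.42103746] [364.56828093 295.87546799]
[224.85127737 179.82984868] [365.82168103 288.52168971]
```

View pics/c2.png

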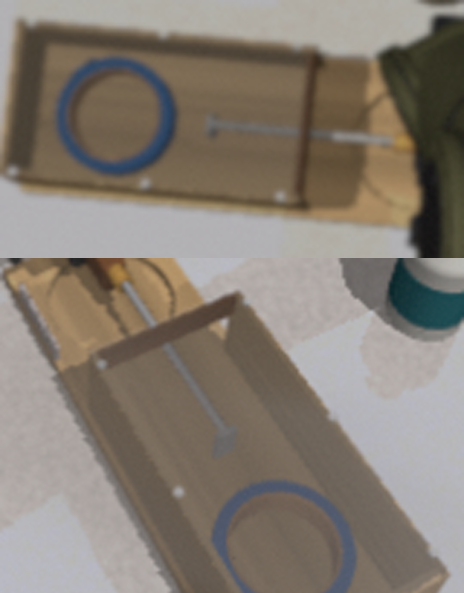

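step_arm(
  increments=[
    [[0.03,0.3,0],[0.7,-0.06,0]],
    [[0.03,0.3,0],[0.7,-0.06,0]],
    [[0.03,0.3,0],[0.7,-0.06,0]],
    [[0.03,0.3,0],[0.7,-0.06,0]],
    [[0.03,0.3,0],[0.7,-0.06,0]],
    [[0.03,0.3,0],[0.6,-0.06,0]],
    [[0,0,0],[0,0,0]],
    [[0,0,0],[0,0,0]],
    [[0,0,0],[0,0,0]],
    [[0,0,0],[0,0,0]],
  ],
)

```text
clock: 8.3
tool_pos: [0.5768, -0.0098, 0.0308]
eef_rot: [0.738, 0.674, 0.033, -0.032]
contact_force: [-0.4, 0.2, -2.2]
opening: 0.247
finger_force: 60.0
```

Run:
```python
from h import *
p,d=snap('top','top3'); p2,d2=snap('scene','scene3')
a=cv2.resize(p[145:220,165:300],None,fx=4,fy=4,interpolation=cv2.INTER_CUBIC)
b=cv2.resize(p2[230:380,290:450],None,fx=4,fy=4,interpolation=cv2.INTER_CUBIC)[:335]
s=r.get_state();R=Ro.from_quat(s['eef_rot']); print(s['tool_pos'],R.as_matrix()[:,0],cad(tip(.21)),s['contact_force'],s['moment'])
t=tip(.21); tt=tip(.21,h=.0252)
for q in(t,tt): print(proj('top',q),(proj('scene',q)-[290,230])*4)
cv2.imwrite('pics/c3.png',b[:,:,::-1])
```

```text
[ 0.5768066  -0.00984066  0.03076513] [0.09014698 0.99178957 0.09070261] [ -2.2 105.9  44. ] [ 0.27704187  0.50475091 -3.22300065] [-0.2560688  -0.03183519  0.06936062]
[220.7579186  180.01969163] [314.01300732 272.0365259 ]
[219.85091088 178.46318036] [317.35587492 238.80404955]
```

View pics/c3.png

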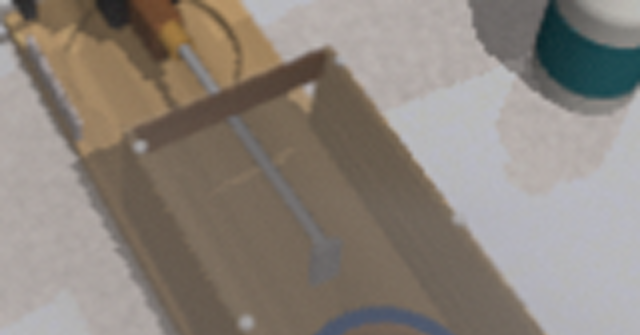

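The blade is just in front of the roll, its lower end at crop (321,281), and the rod runs clear under the rail at about crop (235,115). The tip looks slightly lower than I predicted, so I'll raise it a little while advancing.

step_arm(
  increments=[
    [[0,0,0.1],[0.3,0,0]],
    [[0.04,0.4,0.05],[0,0,0]],
    [[0.05,0.55,0],[0,0,0]],
    [[0.05,0.55,0],[0,0,0]],
    [[0.05,0.55,0],[0,0,0]],
    [[0.05,0.55,0],[0,0,0]],
    [[0.05,0.55,0],[0,0,0]],
    [[0.05,0.55,0],[0,0,0]],
    [[0.05,0.55,0],[0,0,0]],
    [[0.02,0.25,0],[0,0,0]],
  ],
)

```text
clock: 9.4
tool_pos: [0.581, 0.0361, 0.0323]
eef_rot: [0.737, 0.674, 0.035, -0.034]
contact_force: [0.3, -0.4, -2.6]
opening: 0.246
finger_force: 60.0
```

```bash
cat >> h.py <<'E'
def roll(p,z=.039,box=(165,150,320,215)):
    hsv=cv2.cvtColor(p,cv2.COLOR_RGB2HSV); m=cv2.inRange(hsv,(95,100,40),(130,255,255)); k=np.zeros_like(m); x0,y0,x1,y1=box; k[y0:y1,x0:x1]=m[y0:y1,x0:x1]
    ys,xs=np.nonzero(k); w=np.array([onz('top',x,y,z)[:2] for x,y in zip(xs,ys)])
    s=np.linalg.lstsq(np.c_[2*w,np.ones(len(w))],(w**2).sum(1),rcond=None)[0]
    return cad(np.r_[s[:2],z]),len(xs),round(1000*float(np.sqrt(s[2]+s[:2]@s[:2])),1)
def rep(): 
    s=r.get_state(); print(round(s['clock'],2),s['tool_pos'].round(4),'tip',cad(tip(.21)),'dir',Ro.from_quat(s['eef_rot']).as_matrix()[:,0].round(4),'F',s['contact_force'].round(1))
E
python3 - <<'E'
from h import *
rep(); p,d=snap('top','top4'); print(roll(p), roll(np.load('pics/top3.npz')['p']))
cv2.imwrite('pics/c4.png',cv2.resize(p[145:220,165:300],None,fx=4,fy=4,interpolation=cv2.INTER_CUBIC)[:,:,::-1])
E
```

```text
9.4 [0.581  0.0361 0.0323] tip [ -2.4 152.   46.8] dir [0.0894 0.9913 0.0966] F [ 0.3 -0.4 -2.6]
(array([ -2.6, 173.7,  39. ]), 158, 45.4) (array([ -2.6, 173.7,  39. ]), 166, 45.4)
```

View pics/c4.png

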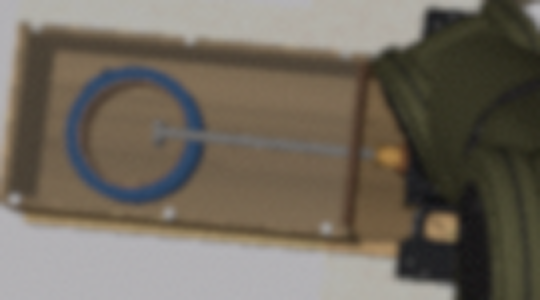

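The blade is inside the core at about crop (160,132), and the roll has not moved. Next I lower it and level it.

step_arm(
  increments=[
    [[0,0,0],[-1.1,0.1,0]],
    [[0,0,0],[-1.1,0.1,0]],
    [[0,0,0],[-1.1,0.1,0]],
    [[0,0,-0.2],[-1.1,0.1,0]],
    [[0,0,-0.2],[-1.1,0.1,0]],
    [[0,0,-0.2],[0,0,0]],
    [[-0.02,-0.2,0],[0,0,0]],
    [[-0.02,-0.25,0],[0,0,0]],
    [[-0.02,-0.25,0],[0,0,0]],
    [[-0.02,-0.25,0],[0,0,0]],
  ],
)

```text
clock: 10.45
tool_pos: [0.5801, 0.0248, 0.0263]
eef_rot: [0.739, 0.674, -0.001, -0.001]
contact_force: [-0.8, 0.6, -2.9]
opening: 0.243
finger_force: 60.0
```

Run:
```python
from h import *
rep(); p,d=snap('top','top5'); print(roll(p))
```

```text
10.45 [0.5801 0.0248 0.0263] tip [ -1.9 141.   20.4] dir [ 9.160e-02  9.958e-01 -4.000e-04] F [-0.8  0.6 -2.9]
(array([ -2.6, 173.6,  39. ]), 155, 45.4)
```

step_arm(
  increments=[
    [[-0.02,-0.2,0],[0,0,0]],
    [[-0.02,-0.25,0],[0,0,0]],
    [[-0.03,-0.35,0],[0,0,0]],
    [[-0.04,-0.45,0],[0,0,0]],
    [[-0.04,-0.5,0],[0,0,0]],
    [[-0.04,-0.5,0],[0,0,0]],
    [[-0.04,-0.5,0],[0,0,0]],
    [[-0.04,-0.5,0],[0,0,0]],
    [[-0.04,-0.5,0],[0,0,0]],
    [[-0.04,-0.5,0],[0,0,0]],
  ],
)

```text
clock: 11.5
tool_pos: [0.5765, -0.0174, 0.0262]
eef_rot: [0.738, 0.674, -0.001, -0.001]
contact_force: [0.1, 0.5, -2.8]
opening: 0.246
finger_force: 60.0
```

Run:
```python
from h import *
rep(); p,d=snap('top','top6'); print(roll(p))
```

```text
11.5 [ 0.5765 -0.0174  0.0262] tip [-1.8 98.7 20.4] dir [ 9.080e-02  9.959e-01 -3.000e-04] F [ 0.1  0.5 -2.8]
(array([ -4.6, 132. ,  39. ]), 157, 45.4)
```

step_arm(
  increments=[
    [[-0.05,-0.6,0],[0,0,0]],
    [[-0.05,-0.6,0],[0,0,0]],
    [[-0.05,-0.6,0],[0,0,0]],
    [[-0.05,-0.6,0],[0,0,0]],
    [[-0.05,-0.6,0],[0,0,0]],
    [[-0.05,-0.6,0],[0,0,0]],
    [[-0.05,-0.6,0],[0,0,0]],
    [[-0.05,-0.6,0],[0,0,0]],
    [[-0.05,-0.6,0],[0,0,0]],
    [[-0.05,-0.6,0],[0,0,0]],
  ],
)

```text
clock: 12.55
tool_pos: [0.5715, -0.0774, 0.0263]
eef_rot: [0.738, 0.674, -0.001, -0.001]
contact_force: [-0.3, 0.6, -1.1]
opening: 0.245
finger_force: 60.0
```

step_arm(
  increments=[
    [[-0.05,-0.6,0],[0,0,0]],
    [[-0.05,-0.6,0],[0,0,0]],
    [[-0.05,-0.6,0],[0,0,0]],
    [[-0.05,-0.6,0],[0,0,0]],
    [[-0.05,-0.6,0],[0,0,0]],
    [[-0.05,-0.6,0],[0,0,0]],
    [[-0.05,-0.6,0],[0,0,0]],
    [[-0.05,-0.6,0],[0,0,0]],
    [[-0.05,-0.6,0],[0,0,0]],
    [[-0.05,-0.5,0],[0,0,0]],
  ],
)

```text
clock: 13.55
tool_pos: [0.5665, -0.1366, 0.0262]
eef_rot: [0.739, 0.674, -0.001, -0.001]
contact_force: [-0.1, 0.7, -3.3]
opening: 0.243
finger_force: 60.0
```

Run:
```python
from h import *
rep(); p,d=snap('top','top7'); print(roll(p))
```

```text
13.55 [ 0.5665 -0.1366  0.0262] tip [ -0.9 -20.9  20.3] dir [ 9.100e-02  9.958e-01 -4.000e-04] F [-0.1  0.7 -3.3]
(array([-3.5, 12.6, 39. ]), 163, 45.3)
```

step_arm(
  increments=[
    [[-0.02,-0.6,0],[0,0,0]],
    [[-0.02,-0.6,0],[0,0,0]],
    [[-0.02,-0.6,0],[0,0,0]],
    [[-0.02,-0.6,0],[0,0,0]],
    [[-0.02,-0.6,0],[0,0,0]],
    [[-0.02,-0.6,0],[0,0,0]],
    [[-0.02,-0.6,0],[0,0,0]],
    [[-0.02,-0.6,0],[0,0,0]],
    [[-0.02,-0.6,0],[0,0,0]],
    [[-0.02,-0.6,0],[0,0,0]],
  ],
)

```text
clock: 14.6
tool_pos: [0.5645, -0.1964, 0.0262]
eef_rot: [0.738, 0.674, -0.001, -0.001]
contact_force: [-0.6, 0.3, -3.1]
opening: 0.246
finger_force: 60.0
```

Run:
```python
from h import *
rep(); p,d=snap('top','top8'); print(roll(p))
```

```text
14.6 [ 0.5645 -0.1964  0.0262] tip [  2.5 -80.6  20.4] dir [ 9.070e-02  9.959e-01 -2.000e-04] F [-0.6  0.3 -3.1]
(array([ -0.2, -47. ,  39. ]), 214, 45.5)
```

step_arm(
  increments=[
    [[-0.03,-0.35,0],[0,0,0]],
    [[-0.03,-0.35,0],[0,0,0]],
    [[-0.03,-0.35,0],[0,0,0]],
    [[-0.03,-0.35,0],[0,0,0]],
    [[-0.03,-0.3,0],[0,0,0]],
    [[-0.03,-0.3,0],[0,0,0]],
    [[-0.03,-0.3,0],[0,0,0]],
    [[-0.03,-0.3,0],[0,0,0]],
    [[-0.03,-0.3,0],[0,0,0]],
    [[-0.02,-0.2,0],[0,0,0]],
  ],
)

```text
clock: 15.65
tool_pos: [0.5616, -0.2273, 0.0262]
eef_rot: [0.739, 0.674, -0.001, -0.001]
contact_force: [-0.2, 0.1, -2.6]
opening: 0.244
finger_force: 60.0
```

Run:
```python
from h import *
rep(); p,d=snap('top','top9'); print(roll(p),roll(p,.031))
a=cv2.resize(p[145:220,235:370],None,fx=4,fy=4,interpolation=cv2.INTER_CUBIC)
p2,d2=snap('scene','scene9'); b=cv2.resize(p2[200:275,270:405],None,fx=4,fy=4,interpolation=cv2.INTER_CUBIC)
cv2.imwrite('pics/c9.png',np.vstack([a,b[:,:]])[:600,:,::-1])
```

```text
15.65 [ 0.5616 -0.2273  0.0262] tip [   2.4 -111.7   20.4] dir [ 9.100e-02  9.959e-01 -4.000e-04] F [-0.2  0.1 -2.6]
(array([ -0.6, -78.4,  39. ]), 228, 45.4) (array([  0.5, -77.8,  31. ]), 228, 45.6)
```

View pics/c9.png

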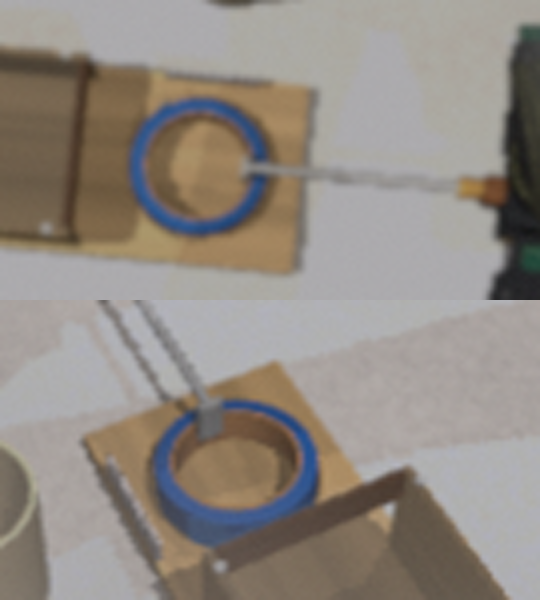

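The roll sits over the well, centred about 7 mm short, with the blade at its near inner wall. I'll keep drawing it in slowly.

step_arm(
  increments=[
    [[-0.01,-0.1,0],[0,0,0]],
    [[-0.01,-0.1,0],[0,0,0]],
    [[-0.01,-0.1,0],[0,0,0]],
    [[-0.01,-0.1,0],[0,0,0]],
    [[-0.01,-0.1,0],[0,0,0]],
    [[0,-0.05,0],[0,0,0]],
    [[0,0,0],[0,0,0]],
    [[0,0,0],[0,0,0]],
    [[0,0,0],[0,0,0]],
    [[0,0,0],[0,0,0]],
  ],
)

```text
clock: 16.75
tool_pos: [0.5612, -0.2325, 0.0263]
eef_rot: [0.739, 0.674, -0.001, -0.001]
contact_force: [0.6, 0.0, -2.0]
opening: 0.245
finger_force: 60.0
```

```bash
cat >> h.py <<'E'
def rz(p,d):
    hsv=cv2.cvtColor(p,cv2.COLOR_RGB2HSV); m=cv2.inRange(hsv,(95,100,40),(130,255,255))>0; m[:150]=0;m[215:]=0;m[:,:165]=0;m[:,320:]=0
    c=r.calibration('top'); ys,xs=np.nonzero(m); P=[]
    for x,y in zip(xs,ys):
        o,v=ray('top',x,y)
        if d[y,x]>0: P.append(o+v*d[y,x])
    P=np.array(P); Z=np.array([cad(q) for q in P]); 
    A=np.c_[Z[:,:2],np.ones(len(Z))]; k=np.linalg.lstsq(A,Z[:,2],rcond=None)[0]; return 'zmed',np.median(Z[:,2]),'slopes',k[:2].round(3),'pct',np.percentile(Z[:,2],[10,90])
E
python3 - <<'E'
from h import *
rep(); p,d=snap('top','top10'); print(roll(p),roll(p,.031)); print(rz(p,d))
for n in('top8','top9'): q=np.load('pics/%s.npz'%n); print(n,rz(q['p'],q['d']))
E
```

```text
16.75 [ 0.5612 -0.2325  0.0263] tip [   2.4 -117.    20.4] dir [ 9.080e-02  9.959e-01 -4.000e-04] F [ 0.6  0.  -2. ]
(array([ -1.3, -83.6,  39. ]), 228, 45.3) (array([ -0.2, -83.1,  31. ]), 228, 45.6)
('zmed', np.float64(31.7), 'slopes', array([-0.008,  0.005]), 'pct', array([27.66, 36.5 ]))
top8 ('zmed', np.float64(38.9), 'slopes', array([-0.005, -0.004]), 'pct', array([34.92, 43.4 ]))
top9 ('zmed', np.float64(36.0), 'slopes', array([-0.012,  0.083]), 'pct', array([29.64, 41.26]))
```

The roll has dropped and lies flat: its top is at about 31.7 mm with slopes near zero, and its centre is 1–2 mm from the well's. I'll back the blade off the wall and lift it out.

step_arm(
  increments=[
    [[0.02,0.2,0],[0,0,0]],
    [[0.03,0.3,0],[0,0,0]],
    [[0.03,0.3,0],[0,0,0]],
    [[0,0,0],[0,0,0]],
    [[0,0,0.5],[0,0,0]],
    [[0,0,1],[0,0,0]],
    [[0,0,1.5],[0,0,0]],
    [[0,0,2],[0,0,0]],
    [[0,0,2],[0,0,0]],
    [[0,0,1],[0,0,0]],
  ],
)

```text
clock: 17.8
tool_pos: [0.5632, -0.2248, 0.1092]
eef_rot: [0.739, 0.674, -0.0, 0.0]
contact_force: [-0.3, 0.0, -2.8]
opening: 0.241
finger_force: 60.0
```

step_arm(
  increments=[
    [[-1,-0.5,0],[0,0,-4]],
    [[-1.9,-1.1,0],[0,0,-8]],
    [[-1.9,-1.1,0],[0,0,-8.5]],
    [[-1.9,-1.1,0],[0,0,-8.5]],
    [[-1.9,-1.1,0],[0,0,-8.5]],
    [[-1.9,-1.1,0],[0,0,-8.5]],
    [[-1.9,-1.1,0],[0,0,-8.5]],
    [[-1.9,-1.1,0],[0,0,-8.5]],
    [[-1.9,-1.1,0],[0,0,-7]],
    [[-1.5,-0.7,0],[0,0,-3]],
  ],
)

```text
clock: 18.8
tool_pos: [0.3839, -0.3253, 0.1068]
eef_rot: [0.995, 0.101, -0.0, -0.001]
contact_force: [-0.9, -0.1, -1.7]
opening: 0.245
finger_force: 60.0
```

Run:
```python
from h import *
rep(); print(tip(.21)); p,d=snap('top','top11'); print(roll(p,.031)); print(rz(p,d))
```

```text
18.8 [ 0.3839 -0.3253  0.1068] tip [  35.3 -374.8  100.9] dir [ 9.797e-01  2.006e-01 -3.000e-04] F [-0.9 -0.1 -1.7]
[ 0.58961493 -0.28314273  0.10091384]
(array([ -0.2, -83. ,  31. ]), 237, 45.5)
('zmed', np.float64(31.0), 'slopes', array([ 0.006, -0.005]), 'pct', array([27.26, 35.2 ]))
```

step_arm(
  increments=[
    [[0,0.3,-1],[0,0,0]],
    [[0,0.3,-2],[0,0,0]],
    [[0,0.3,-2],[0,0,0]],
    [[0,0,-2],[0,0,0]],
    [[0,0,-1.2],[0,0,0]],
    [[0,0,-0.7],[0,0,0]],
    [[0,0,-0.3],[0,0,0]],
    [[0,0,-0.3],[0,0,0]],
    [[0,0,-0.1],[0,0,0]],
    [[0,0,-0.1],[0,0,0]],
  ],
)

```text
clock: 19.85
tool_pos: [0.3853, -0.3157, 0.0096]
eef_rot: [0.995, 0.103, 0.0, -0.001]
contact_force: [-0.5, 0.3, -3.3]
opening: 0.243
finger_force: 60.0
```

Run:
```python
from h import *
rep()
```

```text
19.85 [ 0.3853 -0.3157  0.0096] tip [  35.6 -364.3    3.9] dir [9.789e-01 2.044e-01 5.000e-04] F [-0.5  0.3 -3.3]
```

step_arm(
  increments=[
    [[0,0,-0.05],[0,0,0]],
    [[0,0,-0.05],[0,0,0]],
    [[0,0,0],[0,0,0]],
    [[0,0,0],[0,0,0]],
    [[0,0,0],[0,0,0]],
    [[0,0,0],[0,0,0]],
    [[0,0,0],[0,0,0]],
    [[0,0,0],[0,0,0]],
    [[0,0,0],[0,0,0]],
    [[0,0,0],[0,0,0]],
  ],
)

```text
clock: 20.85
tool_pos: [0.3852, -0.3156, 0.0088]
eef_rot: [0.995, 0.103, -0.0, -0.001]
contact_force: [-0.4, 1.5, 5.6]
opening: 0.243
finger_force: 60.0
```

step_arm(
  increments=[
    [[0,0,0],[0,0,0]],
    [[0,0,0],[0,0,0]],
    [[0,0,0],[0,0,0]],
    [[0,0,0],[0,0,0]],
    [[0,0,0],[0,0,0]],
    [[0,0,0],[0,0,0]],
    [[0,0,0],[0,0,0]],
    [[0,0,0],[0,0,0]],
    [[0,0,0],[0,0,0]],
    [[0,0,0.3],[0,0,0]],
  ],
  fingers=0.7,
)

```text
clock: 21.85
tool_pos: [0.3848, -0.3152, 0.0111]
eef_rot: [0.995, 0.103, -0.001, -0.002]
contact_force: [-0.6, 0.2, 0.6]
opening: 0.698
finger_force: 0.0
```

step_arm(
  increments=[
    [[0,0,1],[0,0,0]],
    [[0,0,2],[0,0,0]],
    [[0,0,2.5],[0,0,0]],
    [[0,0,2.5],[0,0,0]],
    [[0,0,2.5],[0,0,0]],
    [[-1,-2,2.5],[0,0,0]],
    [[-2,-3,2],[0,0,0]],
    [[-2,-3,1],[0,0,0]],
    [[-2,-3,0],[0,0,0]],
    [[-1,-1,0],[0,0,0]],
  ],
)

```text
clock: 22.85
tool_pos: [0.3021, -0.439, 0.1725]
eef_rot: [0.995, 0.1, -0.001, 0.0]
contact_force: [0.1, -0.4, -0.0]
opening: 0.703
finger_force: 0.0
```

Run:
```python
from h import *
rep(); p,d=snap('top','top12'); print(roll(p,.031)); print(rz(p,d))
p2,d2=snap('scene','scene12')
a=p[110:300,150:480]; cv2.imwrite('pics/c12.png',np.vstack([cv2.resize(a,(560,322)),cv2.resize(p2[90:290,220:460],(330,275))[:, :] if 0 else cv2.resize(p2[95:290,200:480],(560,278))[:278]])[:,:,::-1])
```

```text
22.85 [ 0.3021 -0.439   0.1725] tip [ -35.7 -495.7  166.4] dir [ 0.98    0.199  -0.0012] F [ 0.1 -0.4 -0. ]
(array([ -0.2, -83.1,  31. ]), 238, 45.6)
('zmed', np.float64(31.7), 'slopes', array([-0.006,  0.001]), 'pct', array([27.26, 36.14]))
```

View pics/c12.png

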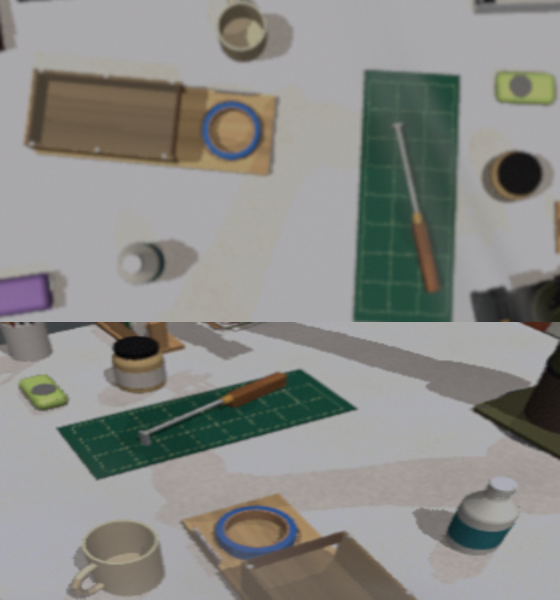

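The roll lies flat in the well at crop (232,130). The hook is flat on the mat, from (398,125) to (432,290), and the mug, jar and bottle are still standing in place. I'm handing it in.

```bash
python3 -c "
from plant import r
print(r.finish_job())"
```

```text
the job is handed in; nothing more can be done
None
```

The job is handed in at about 23 s: the tape roll lies flat in the well, about 2 mm off centre, the hook is flat on the green mat, and the mug, jar and bottle were left standing in place; no verdict came back.

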